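# Free and lever open the cover of an instrument case

### The arm

A 6-joint arm with a two-finger parallel gripper is mounted at the origin on the work surface. World frame = base frame: x ahead of the robot, y to its left, z up, the work surface at z = 0. Lengths are in m, angles in rad, forces in N, time in s.
With the tool pointing down it reaches from about 0.3 to 0.875 m from the base axis. Payload 6.4 kg.
Tool frame: the origin (TCP) lies midway between the tips of the shut fingers; the grasp point (between the pads) lies 19 mm behind it (ctrl.tcp_to_grasp is the distance from the TCP to the grasp point, in m); z points along the fingers, y is the direction in which the jaws open and shut (so a half turn about z gives the same grasp; the last joint's range is limited). The gripper opens to 85 mm and grips with 20 to 120 N. Pads are 22 mm wide; open, the fingers measure 114 mm over their backs; the gripper's body (76 mm by 85 mm) begins 54 mm behind the grasp point. The pads swing forward as they close: fully open they stand 13 mm farther back than shut.
Start: joints at [-1.396, 0.181, 1.607, -0, 1.354, -0.206], TCP at [0.214, -0.534, 0.231] pointing down, gripper open.
Joint ranges: [-2.99, 2.99], [-0.89, 2.07], [0.3, 2.58], [-1.14, 4.28], [0, 2.63], [-3.12, 3.12]. Speed limits (rad/s): [2.57, 2.57, 3.01, 3.14, 3.14, 3.14].

### API

Orientations are given as a unit quaternion [w, x, y, z].
In Python, from bench import monitor, imaging, order, spotter, ctrl gives the robot as it stands.
- The arm moves only by the shell command python3 -m pendant 'ROWS'. ROWS is JSON, a list that holds one entry, the list of rows, each a list of 5 numbers: the shift along the world's x, y, z in mm, then the turn about the world's z in degrees, then the finger opening in mm, from 0 to 85.4. A call has 1 to 8 rows; each row shifts and turns the commanded pose from where the row before left it; what a row does not reach is not made up. A row lasts 1/8 s, in which the tool goes at most 62.5 mm and 10.7 degrees, less where a joint would pass 70% of its speed; a pose out of reach is approached as far as the arm can. A call with a gripper value outside its range is refused whole. The fingers move at their own pace and stop on an object; the grip force is fixed at half the most. Time passes only in rows, so rows that do not move let the fingers close. It gives the time, the measured TCP pose, the force and the opening at its end, in the units of the state.
- monitor.get_obs(): the state, without advancing time (a new reading comes with each control period).
- imaging.camera(name): name is "scene" or "top" or "wrist"; returns a dict with "img" (400x640x3 uint8, red, green, blue), "vfov" (degrees; the focal length in pixels is half the picture's height over the tangent of half this angle, whatever the lens; pixels are square), "cx", "cy" (the principal point, pixels), "origin" and "orientation" of the camera in the world. Camera axes: x right, y down, z forward; pixel columns grow to the right and rows downward; lengths in m; the calibration is good to about 2 mm. A picture is of the moment at which its call begins. There is no depth.
- order.hand_in(): hands the job in, once; it reports no verdict.
Trained networks look in the newest picture that a camera, given by its name, has taken for a name from the list of things; names that differ only in an ending like _2 or _b are one class to them, and where a whole thing is asked for, a point or a joint stands for the part that bears it (a point fixed in the world has none). Each returns a list of dicts, best first, with "confidence" (0 to 1); they miss things now and then, are a little off and sometimes report something else, mostly with a low value. They report only what shows in the picture. A call takes as long as a camera call. They do not tell look-alikes from the thing itself.
- spotter.recognise(camera, thing): "at" ([x, y, z] in m, in the coordinates of the camera as it stood for that picture, good to about 4 mm: the middle of the surface that is visible of it).
- spotter.tip_of(camera, thing): "at" ([x, y, z] in m, in the coordinates of the camera as it stood for that picture, good to about 4 mm: a listed point, or the origin of a listed thing).
The state is a dict: "time_s": time; "q": joint angles; "dq": joint speeds; "joint_efforts": joint torques, N m; "eef_pos": TCP position; "eef_rot": TCP orientation; "wrist_force": force on the tool from outside, world axes, zero at the start; "torque": the same for the moment, N m; "opening": opening from 0.0 (shut) to 1.0 (fully open).
Only numpy, scipy, OpenCV 4.12 (cv2) and the standard library are available. Lean on these libraries where they do the work, as an engineer would, in place of code of your own. Each camera call takes 0.05 s, during which the arm holds its last target. There are 200 camera calls.

### The job

Take the orange opening tool from its rest and run its blade tip along the joint under the white cover's front lip, in one slow pass from the yellow mark to the red mark (never faster than 8 cm a second while the blade is in the joint) with the cover staying shut, to free its catches. Then lever the cover up with the blade until it stands open by itself at 35 degrees or more, without forcing anything and without the gripper itself touching the case or cover. Lay the tool back on its rest and leave the other things on the bench where they are.

Things in the scene. Friction and masses are not known exactly. Their poses are not given: they have to be found in the camera images.
- opener: loose opening tool, 185 mm long, about 90 g: orange square handle 100 mm long, 20 x 20 mm (x -50 to 50 mm), steel shaft 8 mm thick (x 50 to 100 mm), flat steel blade 12 mm wide (y), 3 mm thick (z) (x 100 to 135 mm). Origin: centre of the handle's underside; x points to the blade, z up as it lies; shaft and blade lie at z = 10 mm
- opener_tip (a point): middle of the blade's front edge, at (135, 0, 10) mm in the tool's frame
- opener_grip (a point): centre of the handle, at (0, 0, 10) mm in the tool's frame; the place to grip (20 mm wide across y)
- rest: fixed tool rest: dark plate 120 x 70 mm, 6 mm thick, with two black saddles (14 mm long, at x = -44 and 44 mm) under the ends of the handle; fingers fit between them. Saddle floors are 26 mm above the bench, 48 mm wide between side lips 8 mm high. Origin: centre of its underside; x along the lying tool, z up
- rest_seat (a point): middle of the rest at the height of the saddle floors (26 mm above the bench), where the origin of the lying tool belongs
- case: fixed black case 170 mm wide (y) with white cover, on a cradle plate. Origin: on the bench under the middle of the joint's back wall (plane x = 0); x points away from the robot to the hinge, y to the yellow mark, z up. A blue guard rail stands before the joint at x -60 to -50 mm, 200 mm wide, top at z = 52 mm: the tool must reach over it, sloping down 30 to 35 degrees into the joint
- joint_mid (a point): middle of the joint, on its back wall (x = 0) at mid height, 31 mm above the bench; axes as the case. The joint is a slot along y, 14 mm high and 10 mm deep: below it a black ledge, top at z = 24 mm, from x = -22 mm to 0; above it the cover's lip, underside at z = 38 mm, overhanging from x = -10 mm. It is open to the front and at both ends
- joint_yellow (a point): the same line, 60 mm towards the yellow mark (+y): the pass begins with the tip here (under the lip, so 0 to 10 mm in front of it)
- joint_red (a point): the same line, 60 mm towards the red mark (-y): the pass ends with the tip here
- cover (a joint): angle of the white cover (144 x 170 mm, 5 mm thick, 180 g), hinged along y at its far edge: 0 shut, grows as its front lip rises, at most 1.9 rad; a stiff hinge holds it wherever it is left
- cover_lip (a point): middle of the lower edge of the cover's front lip, 142 mm from the hinge; moves with the cover, its frame turns with it
- cover_hinge (a point): middle of the cover's hinge line, 132 mm behind the joint's back wall and 38 mm above the bench
- parts_bin: bystander: blue open parts bin 130 x 100 x 45 mm, origin at the centre of its underside; it stands on one side of the case and the tool rest on the other, either way round
- mug: bystander: white mug, 80 mm wide, 90 mm high, origin at the centre of its underside
- jar: bystander: amber jar, 60 mm wide, 80 mm high, origin at the centre of its underside
There are look-alikes about, which are no part of the job. Several things have the shape of the opener; the one meant has the colours described above.

How it is judged:
By the outcome, as a careful person would: the job done as asked, in the order asked, and still so for the second after the job is handed in, with the robot touching nothing.
It also fails if it takes over 64 s, if anything falls off the work surface, if the arm or the gripper's body presses on something with over 40 N, if the wrist force passes 120 N, or if a joint passes its speed limit or range.

## Working session

There is one attempt and no reset: what is moved stays moved. The work goes in short steps, Python scripts to look and compute and a shell command to move; the robot and the scene stay as the last step left them, time stands still between calls to the robot, and variables do not carry over. Pictures are saved under pics/ and viewed, about 8 in all and at most 12, crops included, and the job is handed in when it is done.

```bash
ls; mkdir -p pics; python3 -m pendant --help | head -30; cat > h.py <<'E'
import numpy as np, cv2
from scipy.spatial.transform import Rotation as R
from bench import monitor, imaging, order, spotter, ctrl
def rot(q): return R.from_quat([q[1],q[2],q[3],q[0]])
def cam(n,f=None):
    c=imaging.camera(n)
    if f: cv2.imwrite('pics/'+f,c['img'][:,:,::-1])
    c['R']=rot(c['orientation']).as_matrix(); c['o']=np.array(c['origin']); c['f']=200/np.tan(np.radians(c['vfov']/2)); return c
def w(c,p): return c['R']@np.array(p)+c['o']
def px(c,p):
    v=c['R'].T@(np.array(p)-c['o']); return v[:2]/v[2]*c['f']+[c['cx'],c['cy']]
def ray(c,u,v,z):
    d=c['R']@np.array([(u-c['cx'])/c['f'],(v-c['cy'])/c['f'],1]); return c['o']+d*(z-c['o'][2])/d[2]
E
python3 - <<'E'
from h import *
o=monitor.get_obs(); print({k:np.round(v,3).tolist() for k,v in o.items()}); print(ctrl.tcp_to_grasp, rot(o['eef_rot']).as_matrix().round(3).tolist())
for n in ['top','scene']:
    c=cam(n,n+'0.png'); print(n,c['o'].round(3),c['vfov'])
    for t in ['opener_tip','opener_grip','opener','rest_seat','joint_mid','joint_yellow','joint_red','cover_lip','cover_hinge','parts_bin','mug','jar']:
        print(t,[(w(c,d['at']).round(3).tolist(),round(d['confidence'],2)) for d in spotter.tip_of(n,t)[:4]])
E
```

```text
pics
{'time_s': 0.0, 'q': [-1.396, 0.182, 1.608, -0.0, 1.354, -0.206], 'dq': [-0.002, 0.001, -0.001, -0.0, 0.001, 0.0], 'joint_efforts': [0.0, -44.489, -35.133, -0.0, 0.009, -0.0], 'eef_pos': [0.214, -0.533, 0.23], 'eef_rot': [-0.001, 0.982, 0.189, 0.0], 'wrist_force': [-0.256, -0.626, -0.049], 'torque': [0.027, -0.02, -0.039], 'opening': 0.999}
0.0187 [[0.928, 0.372, -0.0], [0.372, -0.928, 0.002], [0.0, -0.002, -1.0]]
top [0.244 0.081 1.7  ] 42.70578848886077
opener_tip [([0.352, 0.54, 0.011], 0.85), ([0.578, 0.352, 0.033], 0.76), ([0.225, 0.278, 0.016], 0.72), ([0.22, 0.17, 0.008], 0.48)]
opener_grip [([0.22, 0.414, 0.008], 0.69), ([0.48, 0.488, 0.006], 0.62), ([0.357, 0.149, 0.01], 0.54), ([0.446, 0.315, 0.037], 0.52)]
opener [([0.355, 0.155, 0.0], 0.81), ([0.444, 0.308, 0.026], 0.78), ([0.479, 0.486, -0.003], 0.77), ([0.221, 0.408, 0.001], 0.64)]
rest_seat [([0.448, 0.31, 0.038], 0.62), ([0.448, 0.311, 0.028], 0.61)]
joint_mid [([0.61, -0.045, 0.031], 0.85)]
joint_yellow [([0.623, 0.006, 0.031], 0.67)]
joint_red [([0.603, -0.108, 0.031], 0.94), ([0.614, -0.048, -0.002], 0.39)]
co
[... 486 characters left out ...]
, ([0.355, 0.146, 0.01], 0.55)]
opener [([0.442, 0.309, 0.026], 0.7), ([0.358, 0.146, -0.003], 0.69), ([0.605, -0.111, 0.031], 0.66), ([0.48, 0.485, -0.001], 0.57)]
rest_seat [([0.446, 0.312, 0.026], 0.58)]
joint_mid [([0.611, -0.051, 0.03], 0.56)]
joint_yellow [([0.623, 0.011, 0.027], 0.83)]
joint_red [([0.602, -0.11, 0.027], 0.65), ([0.45, 0.31, -0.003], 0.17)]
cover_lip [([0.605, -0.048, 0.035], 0.85)]
cover_hinge [([0.746, -0.073, 0.035], 0.67)]
parts_bin [([0.439, -0.28, -0.002], 0.85), ([0.574, 0.348, 0.032], 0.5), ([0.622, 0.007, 0.028], 0.5)]
mug [([0.719, 0.334, -0.001], 0.64)]
jar [([0.624, 0.009, 0.029], 0.7), ([0.709, -0.339, 0.001], 0.59)]invalid input: not JSON, or not a number
```

View pics/top0.png

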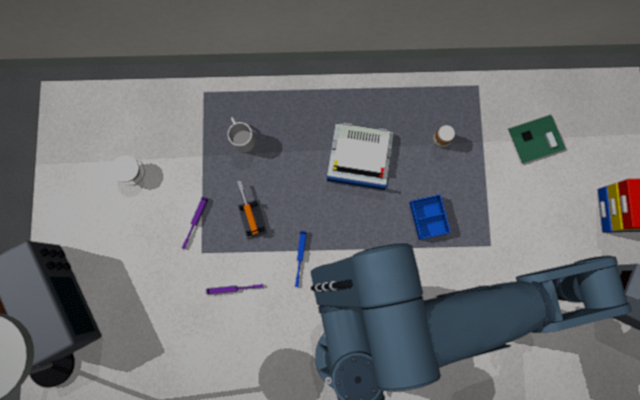

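View pics/scene0.png

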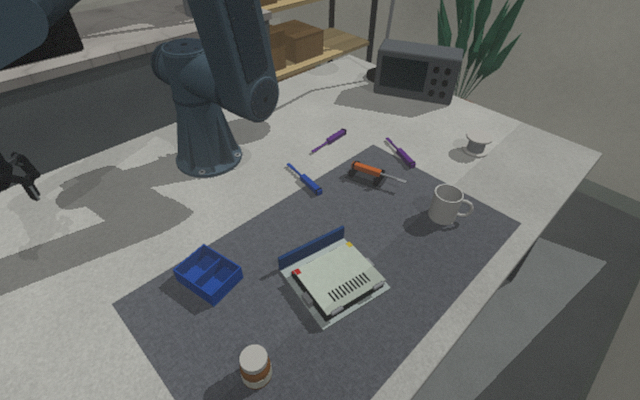

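```bash
python3 -m pendant '[[[10,55,0,0,60],[16,55,0,0,60],[16,55,0,0,60],[16,55,0,0,60],[16,55,0,0,60],[16,55,0,-1,60],[16,55,0,-1,60],[16,55,0,-1,60]]]'; python3 -m pendant '[[[16,55,0,-1,60],[16,55,0,-1,60],[16,55,0,0,60],[16,55,0,0,60],[16,55,0,0,60],[16,50,-10,0,60],[16,50,-20,0,60],[8,35,-20,0,60]]]'
python3 - <<'E'
from h import *
c=cam('wrist','w1.png'); print(c['o'].round(3))
for t in ['opener_tip','opener_grip','rest_seat']:
    print(t,[(w(c,d['at']).round(4).tolist(),round(d['confidence'],2)) for d in spotter.tip_of('wrist',t)[:3]])
o=monitor.get_obs();print(o['eef_pos'],rot(o['eef_rot']).as_matrix()[:,1])
E
```

```text
time_s: 2.3
eef_pos: [0.336, -0.0923, 0.2317]
eef_rot: [0.001, 0.987, 0.163, 0.001]
wrist_force: [-0.5, 0.8, -0.9]
opening: 0.699
time_s: 3.3
eef_pos: [0.4563, 0.3185, 0.1808]
eef_rot: [-0.0, 0.989, 0.147, 0.0]
wrist_force: [1.3, -0.3, 0.3]
opening: 0.7
[0.522 0.339 0.323]
opener_tip [([0.3587, 0.54, 0.0091], 0.82), ([0.5732, 0.3478, 0.0397], 0.62)]
opener_grip [([0.4455, 0.3152, 0.0346], 0.69), ([0.4815, 0.4899, 0.0068], 0.68), ([0.2159, 0.4144, 0.0122], 0.59)]
rest_seat [([0.4516, 0.3129, 0.019], 0.94)]
[0.45514595 0.31627536 0.18062485] [ 2.90744876e-01 -9.56800472e-01  5.24087824e-04]
```

View pics/w1.png

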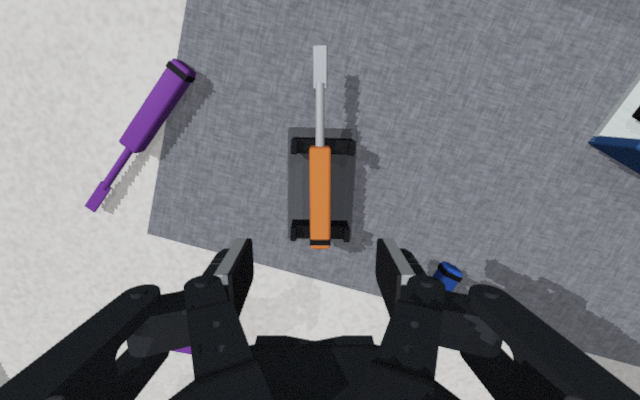

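```bash
python3 - <<'E'
from h import *
c=cam('wrist')
for u,v,z in [(320,47,.0375),(320,147,.046),(320,248,.046),(320,238,.046),(323,147,.034),(321,230,.034)]: print(u,v,ray(c,u,v,z).round(4))
E
```

```text
320 47 [0.5718 0.3471 0.0375]
320 147 [0.4926 0.3228 0.046 ]
320 248 [0.399  0.2938 0.046 ]
320 238 [0.4091 0.2969 0.046 ]
323 147 [0.4922 0.3195 0.034 ]
321 230 [0.4128 0.2968 0.034 ]
```

```bash
python3 -m pendant '[[[10,-2,-40,0,60],[0,0,-45,0,60],[0,0,-40,0,60],[0,0,-25,0,60],[0,0,-13,0,60],[0,0,0,0,15],[0,0,0,0,15],[0,0,0,0,15]]]';python3 -m pendant '[[[0,0,0,0,10],[0,0,0,0,10],[0,0,0,0,10]]]'
```

```text
time_s: 4.55
eef_pos: [0.4672, 0.3147, 0.0201]
eef_rot: [-0.0, 0.989, 0.146, 0.002]
wrist_force: [-0.6, -0.7, 4.8]
opening: 0.221
time_s: 4.92
eef_pos: [0.4672, 0.3147, 0.0201]
eef_rot: [-0.0, 0.989, 0.146, 0.002]
wrist_force: [0.0, -1.7, 7.6]
opening: 0.223
```

```bash
python3 -m pendant '[[[0,0,10,0,10],[0,0,40,0,10],[0,0,50,0,10],[20,-32,20,10.5,10],[20,-33,0,10.5,10],[20,-33,0,10.5,10],[20,-33,0,10.5,10],[19,-32,0,10.5,10]]]';python3 -m pendant '[[[18,-32,0,10.5,10],[0,0,0,0,10]]]'
python3 - <<'E'
from h import *
c=cam('wrist','w2.png'); c2=cam('top')
for n,cc,t in [('wrist',c,'opener_tip'),('wrist',c,'joint_mid'),('wrist',c,'joint_yellow'),('top',c2,'opener_tip')]:
    print(t,[(w(cc,d['at']).round(4).tolist(),round(d['confidence'],2)) for d in spotter.tip_of(n,t)[:3]])
o=monitor.get_obs();print(o['eef_pos'],rot(o['eef_rot']).as_matrix()[:,1])
print(px(c,[.5737,.06,.052]))
E
```

```text
time_s: 5.92
eef_pos: [0.5651, 0.1502, 0.1389]
eef_rot: [0.0, 0.821, 0.571, 0.0]
wrist_force: [-0.2, -0.3, -0.6]
opening: 0.227
time_s: 6.18
eef_pos: [0.5839, 0.117, 0.1389]
eef_rot: [0.0, 0.768, 0.641, 0.0]
wrist_force: [-1.0, 0.7, -1.1]
opening: 0.224
opener_tip [([0.5785, 0.098, 0.1549], 0.37)]
joint_mid []
joint_yellow []
opener_tip [([0.2271, 0.2789, 0.0122], 0.71), ([0.3537, 0.5382, 0.012], 0.7), ([0.6087, 0.2313, 0.1509], 0.53)]
[0.58214301 0.12018418 0.13834327] [ 9.84347767e-01 -1.76236685e-01 -3.24473603e-04]
[313.46530018 270.49625829]
```

View pics/w2.png

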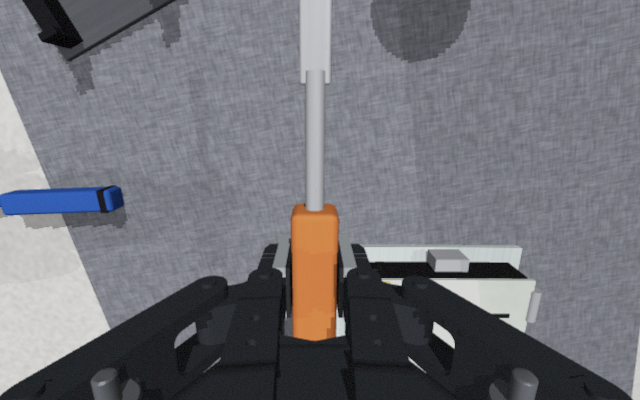

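```bash
python3 -m pendant '[[[0,0,-40,0,10],[0,0,-40,0,10],[0,0,-5,0,10],[0,0,-4,0,10],[0,0,-2,0,10]]]';python3 -m pendant '[[[0,0,-2,0,10],[0,0,-2,0,10]]]'
```

```text
time_s: 7.1
eef_pos: [0.584, 0.1194, 0.0489]
eef_rot: [0.001, 0.767, 0.642, 0.001]
wrist_force: [-0.1, 0.6, -1.2]
opening: 0.22
time_s: 7.35
eef_pos: [0.5839, 0.1193, 0.0448]
eef_rot: [0.001, 0.767, 0.642, 0.001]
wrist_force: [-1.6, 1.7, 10.5]
opening: 0.225
```

Contact at the expected height. I'll continue pressing and watch the force.

```bash
python3 -m pendant '[[[0,0,-2,0,10],[0,0,-2,0,10]]]';python3 -m pendant '[[[0,0,-2,0,10],[0,0,-2,0,10]]]'
```

```text
time_s: 7.6
eef_pos: [0.584, 0.1199, 0.0413]
eef_rot: [0.001, 0.767, 0.642, 0.001]
wrist_force: [-2.4, 4.3, 9.0]
opening: 0.219
time_s: 7.85
eef_pos: [0.584, 0.1203, 0.0374]
eef_rot: [0.0, 0.767, 0.642, 0.002]
wrist_force: [-2.8, 6.0, 8.8]
opening: 0.221
```

```bash
python3 -m pendant '[[[0,0,-3,0,10],[0,0,-3,0,10],[0,0,-3,0,10],[0,0,-2,0,10],[0,0,0,0,10]]]'
```

```text
time_s: 8.48
eef_pos: [0.584, 0.1201, 0.0261]
eef_rot: [0.0, 0.767, 0.642, 0.001]
wrist_force: [-1.9, 4.8, 7.9]
opening: 0.225
```

```bash
python3 -m pendant '[[[0,0,30,0,10],[-6,0,50,0,10],[-20,-12,0,-10,10],[-20,-12,0,-10,10],[-20,-12,0,-10,10],[-20,-12,0,-10,10],[-20,-12,0,-10,10],[-16,-12,0,-10,10]]]';python3 -m pendant '[[[-16,-10,0,-10,10],[-2,-6,0,-10,10],[0,0,0,-10.5,10],[0,0,0,0,10]]]'
python3 - <<'E'
from h import *
c=cam('wrist','w3.png'); c2=cam('top');c3=cam('scene','s3.png')
for n,cc,t in [('wrist',c,'opener_tip'),('top',c2,'opener_tip'),('scene',c3,'opener_tip'),('wrist',c,'joint_mid'),('wrist',c,'joint_yellow'),('wrist',c,'joint_red')]:
    print(n,t,[(w(cc,d['at']).round(4).tolist(),round(d['confidence'],2)) for d in spotter.tip_of(n,t)[:4]])
o=monitor.get_obs();print(o['eef_pos'],rot(o['eef_rot']).as_matrix()[:,1])
u,v=px(c3,o['eef_pos']).astype(int); print(u,v)
i=c3['img'][:,:,::-1]; i=i[max(0,v-100):v+140,max(0,u-160):u+160]; w3=c['img'][:,:,::-1]
cv2.imwrite('pics/s3c.png',np.vstack([cv2.resize(i,None,fx=2,fy=2)[:300,:640] if 0 else cv2.resize(i,(426,320)),cv2.resize(w3,(426,266))]))
E
```

```text
time_s: 9.48
eef_pos: [0.4601, 0.0468, 0.1046]
eef_rot: [0.0, 0.986, 0.169, 0.0]
wrist_force: [0.4, 0.3, -1.0]
opening: 0.222
time_s: 9.98
eef_pos: [0.4429, 0.031, 0.1047]
eef_rot: [0.0, 0.996, -0.092, 0.0]
wrist_force: [-0.0, 1.2, -0.5]
opening: 0.223
wrist opener_tip [([0.549, 0.0123, 0.0885], 0.8)]
top opener_tip [([0.2252, 0.2812, 0.0129], 0.66), ([0.3514, 0.5396, 0.0106], 0.65), ([0.22, 0.1723, 0.0084], 0.56)]
scene opener_tip [([0.2243, 0.2734, 0.0037], 0.71), ([0.3552, 0.5376, 0.0053], 0.63), ([0.5519, 0.0084, 0.0885], 0.55)]
wrist joint_mid []
wrist joint_yellow []
wrist joint_red []
[0.44270684 0.03126094 0.1042466 ] [-1.84528992e-01 -9.82827071e-01 -2.41244793e-05]
301 191
```

View pics/s3c.png

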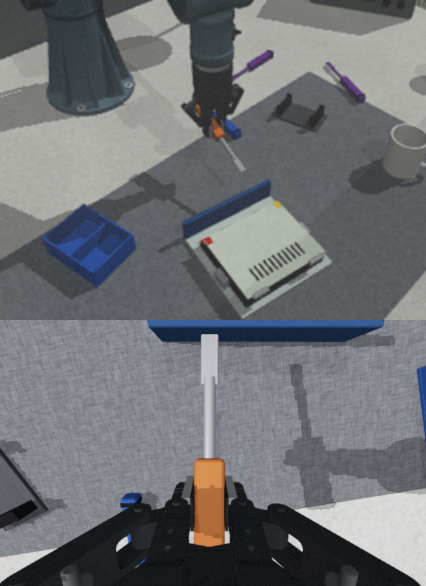

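```bash
python3 - <<'E'
from h import *
c=cam('wrist')
L=ray(c,222,10,.052);Rr=ray(c,576,9,.052); print(L,Rr,np.linalg.norm(L-Rr)); d=L-Rr; print(np.degrees(np.arctan2(-d[0],d[1])))
m=(L+Rr)/2;n=np.array([d[1],-d[0],0])/np.linalg.norm(d); print('mid',m,'joint est',m+.06*n)
L=ray(c,243,31,0.0);Rr=ray(c,550,31,.0); print(L,Rr,np.linalg.norm(L-Rr))
E
```

```text
[0.5732173  0.06013108 0.052     ] [ 0.53718697 -0.13416077  0.052     ] 0.19760442077964405
-10.505834720563678
mid [ 0.55520214 -0.03701484  0.052     ] joint est [ 0.61419632 -0.04795498  0.052     ]
[ 5.74164976e-01  5.96530452e-02 -2.77555756e-17] [ 0.53331375 -0.15754331  0.        ] 0.22100470053486634
```

```bash
python3 -m pendant '[[[0,0,-25,0,10],[0,0,-25,0,10],[5,-1,0,0,10],[2,0,0,0,10],[2,-1,0,0,10]]]';python3 -m pendant '[[[1,0,0,0,10],[1,0,0,0,10]]]'
```

```text
time_s: 11.1
eef_pos: [0.4529, 0.029, 0.0554]
eef_rot: [0.0, 0.996, -0.093, 0.001]
wrist_force: [0.6, 0.5, -1.3]
opening: 0.224
time_s: 11.35
eef_pos: [0.454, 0.0291, 0.0547]
eef_rot: [0.0, 0.996, -0.093, 0.0]
wrist_force: [-0.6, -0.8, -1.2]
opening: 0.222
```

```bash
python3 -m pendant '[[[1,0,0,0,10],[1,0,0,0,10]]]';python3 -m pendant '[[[1,0,0,0,10],[1,-1,0,0,10]]]'
```

```text
time_s: 11.6
eef_pos: [0.4557, 0.0292, 0.0543]
eef_rot: [-0.0, 0.996, -0.093, -0.0]
wrist_force: [0.5, -0.2, -0.1]
opening: 0.221
time_s: 11.85
eef_pos: [0.4575, 0.0283, 0.0542]
eef_rot: [-0.0, 0.996, -0.093, -0.0]
wrist_force: [-2.2, 1.5, 0.4]
opening: 0.224
```

```bash
python3 -m pendant '[[[1,0,0,0,10],[1,0,1,0,10]]]';python3 -m pendant '[[[1,0,3,0,10],[1,0,3,0,10]]]'
```

```text
time_s: 12.1
eef_pos: [0.4578, 0.0285, 0.0546]
eef_rot: [-0.0, 0.996, -0.093, -0.002]
wrist_force: [-6.3, -0.0, 1.1]
opening: 0.225
time_s: 12.35
eef_pos: [0.4584, 0.0288, 0.0597]
eef_rot: [-0.0, 0.996, -0.093, -0.004]
wrist_force: [-6.4, 0.7, -4.5]
opening: 0.221
```

```bash
python3 -m pendant '[[[1,0,3,0,10],[1,0,3,0,10],[1.5,-0.5,3,0,10],[1.5,0,3,0,10]]]';python3 -m pendant '[[[2,-0.5,3,0,10],[2,0,3,0,10],[2,-0.5,3,0,10]]]'
python3 - <<'E'
from h import *
c=cam('wrist'); c2=cam('top');c3=cam('scene')
for n,cc,t in [('wrist',c,'opener_tip'),('scene',c3,'opener_tip'),('top',c2,'opener_tip')]:
    print(n,t,[(w(cc,d['at']).round(4).tolist(),round(d['confidence'],2)) for d in spotter.tip_of(n,t)[:4]])
o=monitor.get_obs();print(o['eef_pos'])
E
```

```text
time_s: 12.85
eef_pos: [0.4624, 0.0286, 0.0713]
eef_rot: [-0.0, 0.996, -0.093, -0.005]
wrist_force: [-10.8, 0.6, -2.0]
opening: 0.22
time_s: 13.22
eef_pos: [0.4679, 0.0276, 0.0802]
eef_rot: [-0.0, 0.996, -0.093, -0.006]
wrist_force: [-12.7, 2.2, -0.7]
opening: 0.221
wrist opener_tip [([0.5635, 0.0058, 0.0432], 0.98)]
scene opener_tip [([0.7202, 0.3359, -0.0006], 0.74), ([0.3576, 0.5367, 0.0074], 0.58), ([0.5645, 0.0061, 0.0439], 0.49)]
top opener_tip [([0.2264, 0.2749, 0.0084], 0.66), ([0.2217, 0.1686, 0.0091], 0.59), ([0.3517, 0.5408, 0.012], 0.55), ([0.6041, -0.1051, 0.0336], 0.27)]
[0.46818451 0.02762631 0.08042391]
```

```bash
python3 -m pendant '[[[2,0,3,0,10],[2,-0.5,3,0,10]]]'
python3 - <<'E'
from h import *
c=cam('wrist'); c3=cam('scene')
for n,cc,t in [('wrist',c,'opener_tip'),('scene',c3,'opener_tip')]:
    print(n,t,[(w(cc,d['at']).round(4).tolist(),round(d['confidence'],2)) for d in spotter.tip_of(n,t)[:4]])
o=monitor.get_obs();print(o['eef_pos'])
E
```

```text
time_s: 13.78
eef_pos: [0.4724, 0.0269, 0.0864]
eef_rot: [-0.0, 0.996, -0.093, -0.005]
wrist_force: [-11.3, -0.3, -1.3]
opening: 0.22
wrist opener_tip [([0.5616, 0.0095, 0.0449], 0.59)]
scene opener_tip [([0.3571, 0.5362, 0.0083], 0.77), ([0.5638, 0.0081, 0.0444], 0.66), ([0.2226, 0.1656, 0.008], 0.42)]
[0.47270998 0.02670934 0.0866403 ]
```

```bash
python3 -m pendant '[[[-12,2,0,0,10],[-5,5,15,0,10],[0,5,15,0,10],[0,0,0,0,10]]]'
python3 - <<'E'
from h import *
c=cam('wrist'); c3=cam('scene')
for n,cc,t in [('wrist',c,'opener_tip'),('scene',c3,'opener_tip')]:
    print(n,t,[(w(cc,d['at']).round(4).tolist(),round(d['confidence'],2)) for d in spotter.tip_of(n,t)[:4]])
o=monitor.get_obs();print(o['eef_pos'],o['wrist_force'])
E
```

```text
time_s: 14.48
eef_pos: [0.4619, 0.0383, 0.1209]
eef_rot: [0.0, 0.996, -0.093, 0.003]
wrist_force: [0.6, 0.3, -0.7]
opening: 0.218
wrist opener_tip [([0.5547, 0.0208, 0.0817], 0.92)]
scene opener_tip [([0.354, 0.5391, 0.0061], 0.5), ([0.5555, 0.0193, 0.0773], 0.46)]
[0.45970002 0.0381648  0.11815896] [ 1.07005357 -0.71583737 -1.42932805]
```

```bash
python3 -m pendant '[[[0,0,-18,0,10],[0,0,-18,0,10],[7,-1,0,0,10],[5,-1,0,0,10],[3,-0.5,0,0,10],[3,-0.5,2,0,10]]]';  python3 -m pendant '[[[2,0,3,0,10],[2,-0.5,3,0,10],[2,0,3,0,10]]]'; python3 - <<'E'
from h import *
c=cam('wrist'); c3=cam('scene')
for n,cc,t in [('wrist',c,'opener_tip'),('scene',c3,'opener_tip')]:
    print(n,t,[(w(cc,d['at']).round(4).tolist(),round(d['confidence'],2)) for d in spotter.tip_of(n,t)[:4]])
o=monitor.get_obs();print(o['eef_pos'],o['wrist_force'])
E
```

```text
time_s: 15.42
eef_pos: [0.4745, 0.0358, 0.0835]
eef_rot: [-0.0, 0.996, -0.093, -0.004]
wrist_force: [-13.1, 1.3, 1.1]
opening: 0.221
time_s: 15.8
eef_pos: [0.481, 0.035, 0.0923]
eef_rot: [-0.0, 0.996, -0.093, -0.003]
wrist_force: [-7.0, -0.5, -2.6]
opening: 0.222
wrist opener_tip [([0.5655, 0.0171, 0.0422], 0.72)]
scene opener_tip [([0.357, 0.5354, 0.0052], 0.68), ([0.566, 0.0172, 0.042], 0.67), ([0.2237, 0.1643, 0.0095], 0.59)]
[0.48114906 0.03512945 0.09250235] [-7.71623797  0.2663858  -0.73903196]
```

```bash
python3 -m pendant '[[[-12,2,0,0,10],[-12,5,15,0,10],[0,2,15,0,10],[0,0,0,0,10]]]'
python3 - <<'E'
from h import *
c=cam('wrist'); c3=cam('scene')
for n,cc,t in [('wrist',c,'opener_tip'),('scene',c3,'opener_tip')]:
    print(n,t,[(w(cc,d['at']).round(4).tolist(),round(d['confidence'],2)) for d in spotter.tip_of(n,t)[:4]])
o=monitor.get_obs();p=np.array(o['eef_pos']);print(p,o['wrist_force'])
cv2.imwrite('pics/w4.png',c['img'][:,:,::-1])
# blade axis direction from known points along the tool, projected for angle hypotheses
for th in (30,32,34,36,38):
    t=np.radians(th);ex=np.array([.983,-.1845,0]); a=ex*np.cos(t)-np.array([0,0,np.sin(t)]); n=ex*np.sin(t)+np.array([0,0,np.cos(t)])
    g=p+[0,0,.016]
    print(th,px(c,g+a*.113+n*.0015).round(1),px(c,g+a*.078+n*.0015).round(1),px(c,g+a*.028+n*.01).round(1), px(c3,g+a*.113).round(1))
u,v=px(c3,p).astype(int); cv2.imwrite('pics/m4.png',np.vstack([cv2.resize(c3['img'][v-30:v+50,u-50:u+90],(630,360),interpolation=cv2.INTER_CUBIC),cv2.resize(c['img'][0:230,120:520],(630,362))[:240]*1][:1]+[cv2.resize(c['img'][0:150,220:420],(630,472))[:230]])[:,:,::-1]);print(u,v)
E
```

```text
time_s: 16.5
eef_pos: [0.4618, 0.0435, 0.1254]
eef_rot: [0.0, 0.996, -0.093, 0.003]
wrist_force: [1.1, -0.2, -0.7]
opening: 0.225
wrist opener_tip [([0.5494, 0.0253, 0.0798], 0.56)]
scene opener_tip [([0.5464, 0.0229, 0.0768], 0.69), ([0.3578, 0.5397, 0.0039], 0.65)]
[0.45975454 0.0435568  0.12298517] [ 0.26072663  0.13682735 -1.66191214]
30 [316.5  58.5] [316.7 115.9] [317.2 205.7] [329.6 219.1]
32 [316.4  63.4] [316.7 118.5] [317.2 205.5] [329.1 219.6]
34 [316.4  68.2] [316.6 121.1] [317.2 205.4] [328.6 219.9]
36 [316.3  73. ] [316.6 123.9] [317.2 205.3] [328.1 220.3]
38 [316.3  77.8] [316.5 126.7] [317.1 205.3] [327.5 220.6]
309 186
```

View pics/w4.png

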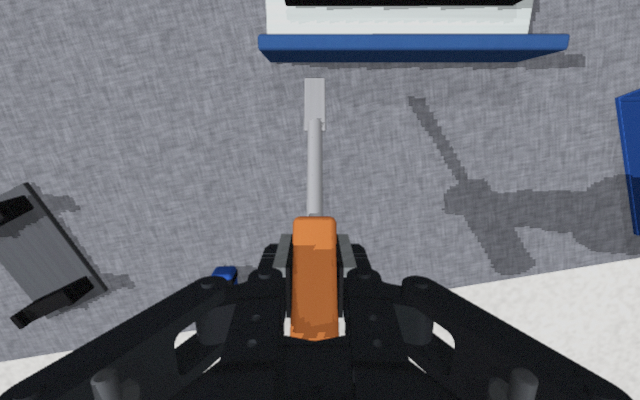

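```bash
python3 -m pendant '[[[8,1,-5,0,10],[16,-3,-11,0,10],[16,-3,-11,0,10],[8,-1.5,-5.5,0,10],[0,0,0,0,10]]]'
python3 - <<'E'
from h import *
c3=cam('scene')
for n,cc,t in [('scene',c3,'opener_tip'),('scene',c3,'joint_yellow')]:
    print(n,t,[(w(cc,d['at']).round(4).tolist(),round(d['confidence'],2)) for d in spotter.tip_of(n,t)[:4]])
o=monitor.get_obs();p=np.array(o['eef_pos']);print(p,o['wrist_force'])
i=c3['img'];cv2.imwrite('pics/m5.png',cv2.resize(i[170:300,240:400],(800,650),interpolation=cv2.INTER_CUBIC)[:600,:,::-1])
c=cam('wrist','w5.png');print(spotter.tip_of('wrist','opener_tip')[:1] and w(c,spotter.tip_of('wrist','opener_tip')[0]['at']))
E
```

```text
time_s: 17.32
eef_pos: [0.5079, 0.0371, 0.0901]
eef_rot: [-0.0, 0.996, -0.093, -0.001]
wrist_force: [1.0, 0.2, 0.3]
opening: 0.226
scene opener_tip [([0.3565, 0.5369, 0.0077], 0.68), ([0.221, 0.1657, 0.0083], 0.48), ([0.5948, 0.0218, 0.0434], 0.45), ([0.6033, -0.1082, 0.0302], 0.22)]
scene joint_yellow [([0.6232, 0.0094, 0.0311], 0.85), ([0.4791, 0.0415, 0.111], 0.16)]
[0.5073113  0.0373122  0.09080832] [ 0.72969679 -0.1491756  -0.24421572]
[0.59160945 0.02163838 0.0441985 ]
```

View pics/m5.png

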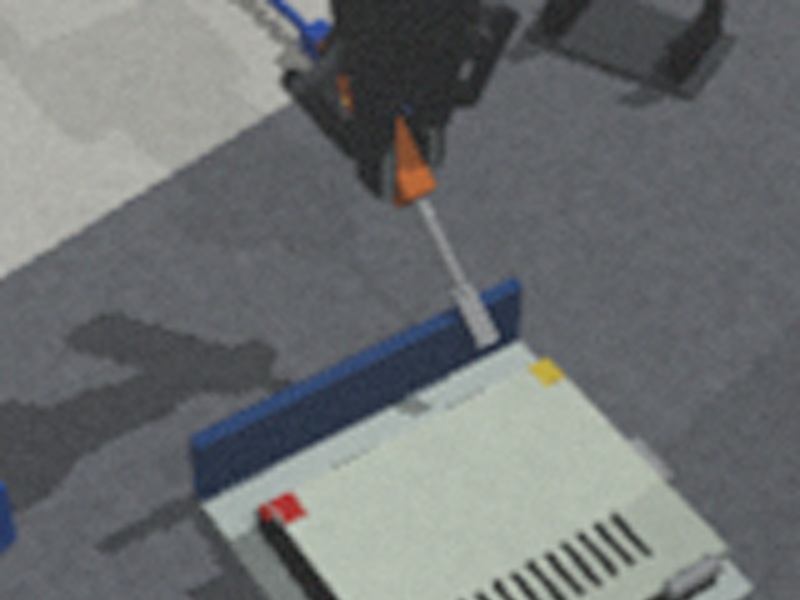

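View pics/w5.png

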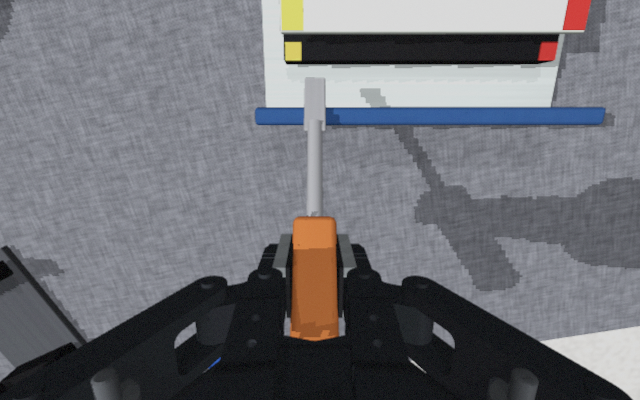

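```bash
python3 - <<'E'
from h import *
c=cam('wrist'); p=np.array(monitor.get_obs()['eef_pos']); yaw=np.radians(-10.5)
ex=np.array([np.cos(yaw),np.sin(yaw),0]);ey=np.array([-np.sin(yaw),np.cos(yaw),0]); print(p)
f=lambda n,u,v,z:(lambda q:print(n,((q-p)@ex*1000).round(1),((q-p)@ey*1000).round(1)))(ray(c,u,v,z))
f('ledgeL x-22 y85',285,63,.024);f('ledgeR y-85',556,62,.024);f('lip m x-10',420,33,.038);f('lipL y85',282,33,.038);f('lipR y-85',566,33,.038)
f('railL x-60 y100',256,125,.052);f('railR',605,124,.052);f('tip z44',315,78,.0455)
E
```

```text
[0.50751296 0.03728446 0.09106132]
ledgeL x-22 y85 97.5 19.0
ledgeR y-85 97.5 -150.8
lip m x-10 111.2 -59.7
lipL y85 111.5 19.1
lipR y-85 110.9 -143.1
railL x-60 y100 61.0 34.1
railR 60.8 -165.2
tip z44 86.6 0.3
```

```bash
python3 -m pendant '[[[5.5,-1.5,-3.5,0,10],[5.5,-1.5,-3.5,0,10],[5.5,-1.5,-3.5,0,10],[5.5,-1.5,-3,0,10],[5,-1,-3,0,10],[0,0,0,0,10],[0,0,0,0,10]]]'
python3 - <<'E'
from h import *
c=cam('wrist'); p=np.array(monitor.get_obs()['eef_pos']);print(p,monitor.get_obs()['wrist_force'])
cv2.imwrite('pics/w6.png',cv2.resize(c['img'][0:230,180:600],(800,438))[:,:,::-1])
E
```

```text
time_s: 18.55
eef_pos: [0.5345, 0.0303, 0.0742]
eef_rot: [-0.0, 0.996, -0.093, -0.0]
wrist_force: [-0.6, -0.6, -0.0]
opening: 0.224
[0.53456278 0.03026089 0.07428491] [-0.73305104 -0.51040032 -0.4568678 ]
```

View pics/w6.png

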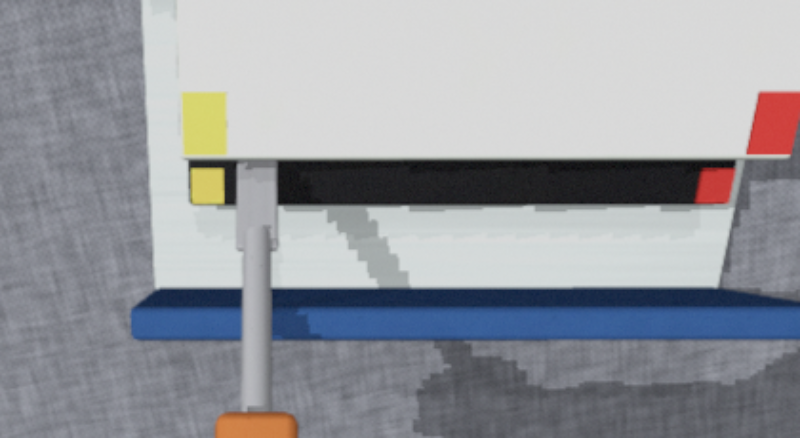

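```bash
python3 -m pendant '[[[-1,-6,0,0,10],[-1.2,-6.3,0,0,10],[-1.2,-6.3,0,0,10],[-1.2,-6.3,0,0,10],[-1.2,-6.3,0,0,10],[-1.2,-6.3,0,0,10],[-1.2,-6.3,0,0,10]]]'
```

```text
time_s: 19.48
eef_pos: [0.5264, -0.0141, 0.0743]
eef_rot: [0.0, 0.996, -0.093, -0.0]
wrist_force: [0.0, -0.1, -0.1]
opening: 0.225
```

```bash
python3 -m pendant '[[[-1.2,-6.3,0,0,10],[-1.2,-6.3,0,0,10],[-1.1,-6.3,0,0,10],[-1.2,-6.3,0,0,10],[-1.1,-6.3,0,0,10],[-1.2,-6.3,0,0,10],[-1.1,-6.3,0,0,10]]]';python3 -m pendant '[[[-1.2,-6.3,0,0,10],[-1.2,-6.3,0,0,10],[-1.1,-6.3,0,0,10],[-1.2,-6.3,0,0,10],[-1.1,-6.3,0,0,10],[-1.2,-6.3,0,0,10],[0,0,0,0,10]]]'
python3 - <<'E'
from h import *
c=cam('wrist'); p=np.array(monitor.get_obs()['eef_pos']);print(p,monitor.get_obs()['wrist_force'])
cv2.imwrite('pics/w7.png',cv2.resize(c['img'][0:230,60:480],(800,438))[:,:,::-1])
E
```

```text
time_s: 20.35
eef_pos: [0.5183, -0.0582, 0.0743]
eef_rot: [-0.0, 0.996, -0.093, -0.0]
wrist_force: [0.3, -0.1, -0.5]
opening: 0.224
time_s: 21.22
eef_pos: [0.5114, -0.096, 0.0743]
eef_rot: [0.0, 0.996, -0.093, 0.0]
wrist_force: [1.2, -0.3, -1.4]
opening: 0.221
[ 0.51138291 -0.09571382  0.07428011] [-0.56931647 -0.27216316 -1.07448746]
```

View pics/w7.png

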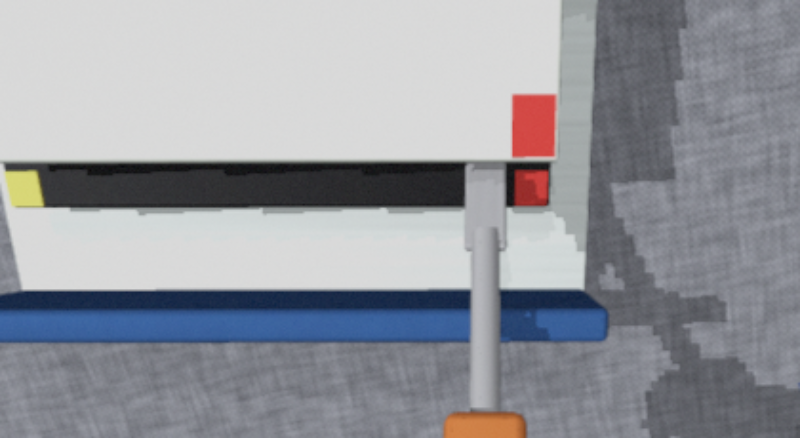

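```bash
python3 -m pendant '[[[3,-0.5,0,0,10],[0,0,2,0,10],[0,0,2,0,10]]]';python3 -m pendant '[[[0.5,0,4,0,10],[0.7,0,5,0,10],[1,-0.2,5,0,10]]]'
```

```text
time_s: 21.65
eef_pos: [0.5145, -0.0958, 0.0784]
eef_rot: [-0.0, 0.996, -0.093, -0.0]
wrist_force: [-0.3, -0.1, -1.3]
opening: 0.22
time_s: 22.02
eef_pos: [0.5155, -0.0959, 0.0921]
eef_rot: [-0.0, 0.996, -0.093, -0.001]
wrist_force: [-4.4, 0.3, -3.3]
opening: 0.221
```

```bash
python3 -m pendant '[[[1.5,-0.3,6,0,10],[1.5,-0.3,7,0,10],[2,-0.4,7,0,10]]]'; python3 - <<'E'
from h import *
c=cam('scene'); p=np.array(monitor.get_obs()['eef_pos']);print(p,monitor.get_obs()['wrist_force'])
for t in ['cover_lip','opener_tip','cover_hinge']: print(t,[(w(c,d['at']).round(4).tolist(),round(d['confidence'],2)) for d in spotter.tip_of('scene',t)[:4]])
cv2.imwrite('pics/m8.png',cv2.resize(c['img'][150:310,230:430],(750,600),interpolation=cv2.INTER_CUBIC)[:,:,::-1])
E
```

```text
time_s: 22.4
eef_pos: [0.5218, -0.0972, 0.1128]
eef_rot: [-0.0, 0.996, -0.093, 0.0]
wrist_force: [-4.1, 0.3, -1.7]
opening: 0.221
[ 0.52280718 -0.09756291  0.11397179] [-2.29273466  0.38120763 -0.98628602]
cover_lip [([0.6087, -0.048, 0.0695], 0.85)]
opener_tip [([0.6064, -0.115, 0.063], 0.66), ([0.358, 0.5375, 0.0076], 0.48)]
cover_hinge [([0.7471, -0.0723, 0.0341], 0.61)]
```

View pics/m8.png

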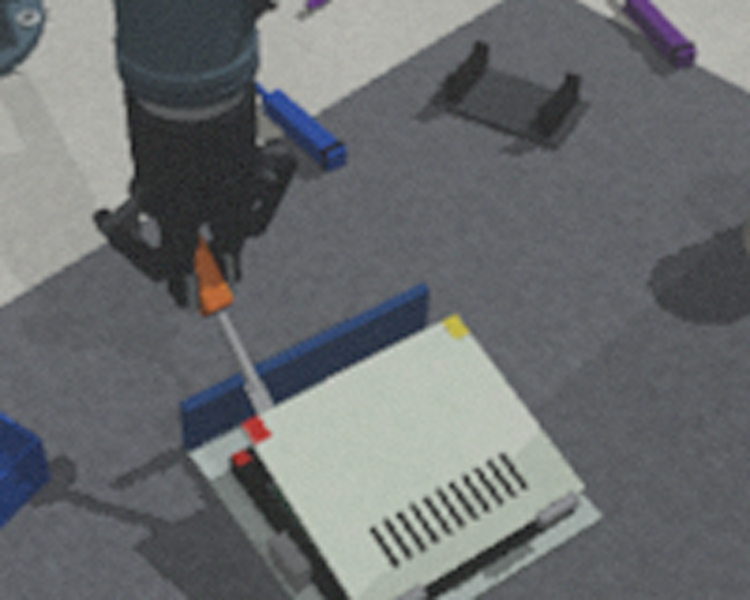

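```bash
python3 -m pendant '[[[2.5,-0.5,7,0,10],[2.5,-0.5,7,0,10],[3,-0.5,7,0,10],[3,-0.5,7,0,10],[3.5,-0.7,6.5,0,10]]]'; python3 -m pendant '[[[4,-0.7,6.5,0,10],[4,-0.8,6,0,10],[4.5,-0.8,6,0,10]]]'; python3 - <<'E'
from h import *
c=cam('scene'); p=np.array(monitor.get_obs()['eef_pos']);print(p,monitor.get_obs()['wrist_force'])
for t in ['cover_lip','opener_tip','cover_hinge']: print(t,[(w(c,d['at']).round(4).tolist(),round(d['confidence'],2)) for d in spotter.tip_of('scene',t)[:4]])
E
```

```text
time_s: 23.22
eef_pos: [0.5363, -0.1, 0.1474]
eef_rot: [0.0, 0.996, -0.093, 0.0]
wrist_force: [-2.2, 0.8, -2.2]
opening: 0.224
time_s: 23.6
eef_pos: [0.5488, -0.1023, 0.1656]
eef_rot: [-0.0, 0.996, -0.093, -0.0]
wrist_force: [-1.2, -0.1, -1.5]
opening: 0.22
[ 0.54986775 -0.10254134  0.16660927] [-1.83969242  0.55277673 -0.71151272]
cover_lip [([0.6336, -0.0537, 0.1227], 0.6)]
opener_tip [([0.6305, -0.119, 0.1146], 0.63), ([0.2265, 0.2736, 0.0059], 0.58), ([0.3571, 0.5392, 0.0084], 0.54), ([0.6011, -0.1103, 0.0282], 0.46)]
cover_hinge [([0.744, -0.0778, 0.0383], 0.58)]
```

```bash
python3 -m pendant '[[[4.5,-0.8,6,0,10],[5,-0.9,6,0,10],[5,-0.9,6,0,10],[5,-1,5,0,10],[0,0,0,0,10]]]'; python3 - <<'E'
from h import *
c=cam('scene'); p=np.array(monitor.get_obs()['eef_pos']);print(p,monitor.get_obs()['wrist_force'])
for t in ['cover_lip','opener_tip','cover_hinge']: print(t,[(w(c,d['at']).round(4).tolist(),round(d['confidence'],2)) for d in spotter.tip_of('scene',t)[:4]])
E
```

```text
time_s: 24.42
eef_pos: [0.569, -0.1061, 0.1891]
eef_rot: [0.0, 0.996, -0.093, 0.001]
wrist_force: [0.2, 0.5, -1.0]
opening: 0.224
[ 0.56888426 -0.10605391  0.18889302] [ 0.79715204  0.10080905 -0.25188093]
cover_lip [([0.6595, -0.059, 0.1484], 0.67)]
opener_tip [([0.3568, 0.5384, 0.0058], 0.79), ([0.6536, -0.1223, 0.1398], 0.62), ([0.2279, 0.2762, 0.0078], 0.58)]
cover_hinge [([0.7465, -0.0708, 0.0382], 0.93)]
```

```bash
python3 -m pendant '[[[0,0,-3,0,10],[-10,2,-2,0,10],[-15,3,0,0,10],[-25,4.5,0,0,10],[-25,5,0,0,10],[-26,4.5,-10,0,10],[0,0,-40,0,10],[0,0,-35,0,10]]]'; python3 - <<'E'
from h import *
c=cam('scene'); p=np.array(monitor.get_obs()['eef_pos']);print(p,monitor.get_obs()['wrist_force'])
for t in ['cover_lip','opener_tip']: print(t,[(w(c,d['at']).round(4).tolist(),round(d['confidence'],2)) for d in spotter.tip_of('scene',t)[:4]])
E
```

```text
time_s: 25.62
eef_pos: [0.4663, -0.0866, 0.0977]
eef_rot: [0.0, 0.996, -0.093, 0.0]
wrist_force: [-8.6, 1.3, 12.6]
opening: 0.221
[ 0.46421219 -0.08573147  0.09363353] [-0.05571794 -1.80671227 -1.18772998]
cover_lip [([0.6609, -0.0572, 0.1481], 0.67)]
opener_tip [([0.2198, 0.1636, 0.0076], 0.76), ([0.3567, 0.5363, 0.0063], 0.65), ([0.2281, 0.2709, 0.0069], 0.56), ([0.6607, -0.0571, 0.1497], 0.54)]
```

```bash
python3 -m pendant '[[[0,0,6,0,10],[9,-1.5,0,0,10],[0,0,-10,0,10],[0,0,-8,0,10],[0,0,-5,0,10]]]';python3 -m pendant '[[[0,0,-5,0,10],[0,0,-5,0,10],[0,0,-5,0,10]]]'
```

```text
time_s: 26.4
eef_pos: [0.4768, -0.0886, 0.0813]
eef_rot: [0.0, 0.996, -0.093, 0.001]
wrist_force: [0.0, 0.2, 6.2]
opening: 0.219
time_s: 26.78
eef_pos: [0.4769, -0.0888, 0.0668]
eef_rot: [0.0, 0.996, -0.093, 0.001]
wrist_force: [-4.6, 0.6, 9.4]
opening: 0.221
```

```bash
python3 -m pendant '[[[0,0,-5,0,10],[0,0,-5,0,10],[0,0,-5,0,10],[0,0,-5,0,10],[0,0,-4,0,10],[0,0,-3,0,10],[0,0,0,0,10]]]';python3 -m pendant '[[[0,0,20,0,10],[-20,4,30,0,10],[-20,4,30,0,10],[0,0,0,0,10]]]'
python3 - <<'E'
from h import *
c=cam('wrist'); p=np.array(monitor.get_obs()['eef_pos']);print(p,monitor.get_obs()['wrist_force']);c3=cam('scene')
print([(w(c,d['at']).round(4).tolist(),round(d['confidence'],2)) for d in spotter.tip_of('wrist','opener_tip')[:3]])
print([(w(c3,d['at']).round(4).tolist(),round(d['confidence'],2)) for d in spotter.tip_of('scene','opener_tip')[:4]])
E
```

```text
time_s: 27.65
eef_pos: [0.4758, -0.0883, 0.0392]
eef_rot: [-0.0, 0.996, -0.093, -0.0]
wrist_force: [-3.1, 0.5, 6.4]
opening: 0.219
time_s: 28.15
eef_pos: [0.4364, -0.0805, 0.1206]
eef_rot: [0.001, 0.996, -0.093, 0.001]
wrist_force: [0.7, 0.2, -0.5]
opening: 0.22
[ 0.43635877 -0.08045522  0.11952391] [ 0.26794654 -0.17722528 -1.69807165]
[]
[([0.5476, -0.1044, 0.1339], 0.64), ([0.2262, 0.2743, 0.0035], 0.62), ([0.2205, 0.1668, 0.0082], 0.51), ([0.3545, 0.5362, 0.0064], 0.49)]
```

```bash
python3 -m pendant '[[[0,50,0,0,10],[0,50,0,0,10],[5,50,0,4,10],[5,50,0,5,10],[5,50,0,6,10],[6,50,0,6,10],[5,50,0,6.5,10],[5,45,0,0,10]]]';python3 -m pendant '[[[0,0,0,0,10],[0,0,0,0,10]]]'
python3 - <<'E'
from h import *
o=monitor.get_obs();j=rot(o['eef_rot']).as_matrix()[:,1];print(o['eef_pos'],np.degrees(np.arctan2(j[1],j[0])))
c=cam('wrist','w9.png')
E
```

```text
time_s: 29.35
eef_pos: [0.4667, 0.3165, 0.1175]
eef_rot: [0.0, 0.989, 0.147, -0.001]
wrist_force: [1.4, -0.2, -0.2]
opening: 0.223
time_s: 29.6
eef_pos: [0.4664, 0.3142, 0.1176]
eef_rot: [0.001, 0.989, 0.147, -0.001]
wrist_force: [-0.2, 0.2, -0.7]
opening: 0.221
[0.46638375 0.31424403 0.11764793] -73.14615297199192
```

View pics/w9.png

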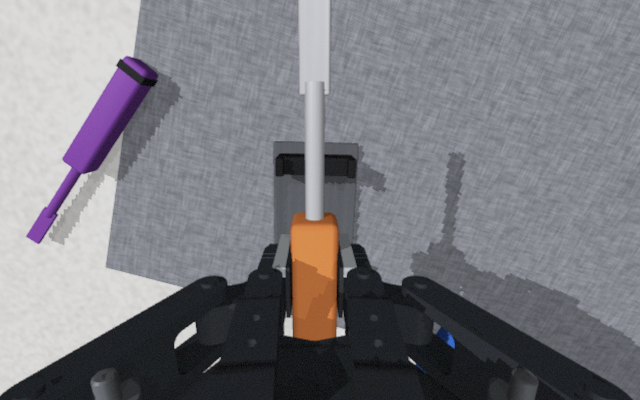

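```bash
python3 -m pendant '[[[5.5,2,-30,0,10],[0,0,-30,0,10],[0,0,-20,0,10],[0,0,-8,0,10],[0,0,-4,0,10],[0,0,0,0,10]]]';python3 -m pendant '[[[0,0,-2,0,10],[0,0,-1,0,10],[0,0,0,0,10]]]'
```

```text
time_s: 30.4
eef_pos: [0.4731, 0.3168, 0.0279]
eef_rot: [-0.0, 0.989, 0.146, 0.0]
wrist_force: [0.8, 0.2, -0.6]
opening: 0.219
time_s: 30.78
eef_pos: [0.4726, 0.3168, 0.0244]
eef_rot: [-0.0, 0.989, 0.146, 0.0]
wrist_force: [0.1, 0.4, -0.2]
opening: 0.224
```

```bash
python3 -m pendant '[[[0,0,-2,0,10],[0,0,-1,0,10],[0,0,0,0,10]]]';python3 -m pendant '[[[0,0,-1,0,10],[0,0,0,0,10]]]'
```

```text
time_s: 31.15
eef_pos: [0.4725, 0.3166, 0.0211]
eef_rot: [0.0, 0.989, 0.146, -0.0]
wrist_force: [-0.3, 1.1, -0.6]
opening: 0.219
time_s: 31.4
eef_pos: [0.4726, 0.3166, 0.0202]
eef_rot: [0.0, 0.989, 0.146, -0.0]
wrist_force: [0.8, -0.5, -0.2]
opening: 0.225
```

```bash
python3 -m pendant '[[[0,0,-1,0,10],[0,0,-1,0,10],[0,0,0,0,10]]]';python3 -m pendant '[[[0,0,-1,0,10],[0,0,0,0,10]]]'
```

```text
time_s: 31.78
eef_pos: [0.4727, 0.3167, 0.0192]
eef_rot: [0.0, 0.989, 0.146, -0.0]
wrist_force: [-4.7, -1.1, 8.9]
opening: 0.224
time_s: 32.02
eef_pos: [0.4727, 0.3167, 0.0191]
eef_rot: [0.0, 0.989, 0.146, -0.0]
wrist_force: [-7.8, -4.4, 16.6]
opening: 0.22
```

```bash
python3 -m pendant '[[[0,0,1.5,0,10],[0,0,0,0,24],[0,0,0,0,30],[0,0,0,0,40],[0,0,0,0,50],[0,0,0,0,50]]]';python3 -m pendant '[[[0,0,10,0,50],[0,0,30,0,50],[-10,0,50,0,50],[-10,0,50,0,50],[-40,0,20,0,50],[0,0,0,0,50],[0,0,0,0,50]]]'
python3 - <<'E'
from h import *
o=monitor.get_obs();print(o['time_s'],o['eef_pos'],o['wrist_force'])
a=cam('wrist');b=cam('scene');t=cam('top')
for n,cc,x in [('wrist',a,'opener_grip'),('wrist',a,'opener_tip'),('scene',b,'opener_tip'),('scene',b,'cover_lip'),('wrist',a,'rest_seat'),('top',t,'parts_bin'),('top',t,'mug'),('top',t,'jar')]: print(n,x,[(w(cc,d['at']).round(4).tolist(),round(d['confidence'],2)) for d in spotter.tip_of(n,x)[:4]])
cv2.imwrite('pics/end.png',np.hstack([cv2.resize(a['img'],(400,250)),cv2.resize(b['img'][120:320,200:520],(400,250))])[:,:,::-1])
E
```

```text
time_s: 32.78
eef_pos: [0.4726, 0.3167, 0.0187]
eef_rot: [0.0, 0.989, 0.146, -0.0]
wrist_force: [0.2, 0.4, 0.5]
opening: 0.59
time_s: 33.65
eef_pos: [0.4129, 0.3167, 0.179]
eef_rot: [-0.0, 0.989, 0.146, 0.0]
wrist_force: [-0.0, -0.0, 0.7]
opening: 0.588
33.65 [0.41292562 0.31671035 0.17901879] [-0.02363775 -0.00421402  0.72325293]
wrist opener_grip [([0.3571, 0.1426, 0.0065], 0.71), ([0.4493, 0.3104, 0.0381], 0.63), ([0.482, 0.4916, 0.0088], 0.55)]
wrist opener_tip [([0.229, 0.2767, 0.0116], 0.94), ([0.3588, 0.5372, 0.0111], 0.83), ([0.4494, 0.3109, 0.0269], 0.53)]
scene opener_tip [([0.5781, 0.3463, 0.0339], 0.8), ([0.222, 0.1639, 0.0083], 0.7), ([0.3574, 0.5384, 0.0056], 0.62), ([0.2273, 0.2703, 0.0074], 0.61)]
scene cover_lip []
wrist rest_seat [([0.45, 0.3097, 0.022], 0.55)]
top parts_bin [([0.4403, -0.2764, -0.0009], 0.84)]
top mug [([0.7158, 0.3431, -0.0014], 0.94)]
top jar [([0.4518, 0.3111, 0.0297], 0.56)]
```

```bash
python3 - <<'E'
from h import *
b=cam('scene');t=cam('top')
for n,cc,x in [('scene',b,'cover_lip'),('top',t,'cover_lip'),('scene',b,'cover_hinge'),('scene',b,'jar'),('scene',b,'opener_grip'),('top',t,'opener_tip'),('top',t,'opener_grip')]: print(n,x,[(w(cc,d['at']).round(4).tolist(),round(d['confidence'],2)) for d in spotter.tip_of(n,x)[:4]])
E
```

```text
scene cover_lip [([0.6598, -0.0556, 0.1477], 0.77)]
top cover_lip [([0.658, -0.0533, 0.1495], 0.75)]
scene cover_hinge [([0.7466, -0.0721, 0.0344], 0.79)]
scene jar [([0.7096, -0.3386, -0.0017], 0.97)]
scene opener_grip [([0.4463, 0.3073, 0.0328], 0.75), ([0.2178, 0.4029, 0.0062], 0.63), ([0.4786, 0.4875, 0.0067], 0.53), ([0.3562, 0.1448, 0.008], 0.49)]
top opener_tip [([0.2181, 0.1689, 0.0085], 0.82), ([0.3547, 0.5397, 0.0114], 0.69), ([0.5814, 0.35, 0.0319], 0.54)]
top opener_grip [([0.3595, 0.1477, 0.0079], 0.73), ([0.4798, 0.4877, 0.0078], 0.63), ([0.2186, 0.4132, 0.0117], 0.45), ([0.4496, 0.3128, 0.0007], 0.32)]
```

Cover stands at about 51°, the tool is level on its rest, and the bystanders are unmoved.

```bash
python3 -c "
from bench import order; print(order.hand_in())"
```

```text
the job is handed in; nothing more can be done
None
```

The cover now stands open by itself at about 51°, the orange tool is back on its rest, and the job is handed in. That took about 34 s of the 64 s allowed.

**How it went:** The arm moves could not pitch the gripper, so I turned the tool in the grip by pressing it against the guard rail. This brought the blade to about 34° down. I ran the tip along the joint in one pass, from about +64 mm at the yellow mark to about −64 mm at the red mark. It went at about 5 cm/s, with almost no force and the cover shut. I then levered the cover up along its arc, at a few newtons, and backed the blade out. I levelled the tool on the rail and laid it in the saddles.

**Last checks:**
- **Cover:** both cameras put the lip at 148–150 mm, and it did not drop after the blade was withdrawn.
- **Tool:** the handle centre is within about 4 mm of the rest seat and lies level. One low-confidence top-camera reading put its height near 0, but the scene and wrist cameras agree on about 35 mm.
- **Mug, jar and bin:** all within about 4 mm of where they were first measured, which is the measuring error.

**What was off:**
- The measured tilt varied between about 31° and 37° while I was setting it, and I estimated 34° for the pass.
- The tool slid about 5 mm lengthways in the grip; I allowed for that when putting it back.
- The tool touched the rail at about 10–15 N while being turned. Seating the tool on its rest reached about 17 N.
- I could not view the final picture because the 12-picture limit was reached, so the last checks rest on the detectors alone.

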